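# Seal the finished pearls in the gasketed canister

## Robot

A 6-joint arm with a two-finger parallel gripper is mounted at the origin on the work surface. World frame = base frame: x ahead of the robot, y to its left, z up, the work surface at z = 0. Lengths are in m, angles in degrees, forces in N, time in s.
With the tool pointing down it reaches from about 0.3 to 0.75 m from the base axis. Payload 8.5 kg.
Tool frame: the origin (TCP) lies between the finger pads; the fingertips stand env.finger_overhang ahead of it and the grasp point (between the pads) lies 2 mm behind it (env.finger_overhang is the distance from the TCP to the fingertips, in m); z points along the fingers, y is the line along which they close (so a half turn about z gives the same grasp; the last joint's range is limited). The gripper opens to 85 mm and grips with 20 to 120 N. Pads are 22 mm wide; open, the fingers measure 114 mm over their backs; the gripper's body (76 mm by 85 mm) begins 54 mm behind the grasp point. The pads swing forward as they close: fully open they stand 13 mm farther back than shut.
Start: joints at [56.362, 21.807, 74.336, -0, 83.858, -12.336], TCP at [0.2, 0.512, 0.248] pointing down, gripper open.
Joint ranges: [-178.18, 178.18], [-50.72, 133.34], [12.68, 142.11], [-81.47, 261.47], [9.98, 163.14], [-165.26, 165.26]. Speed limits (degrees/s): [136.94, 136.94, 180, 180, 180, 180].

## Interface

Orientations are given as a 3x3 rotation matrix whose columns are the frame's x, y, z axes.
In Python, from rig import env gives the robot as it stands. The module is installed in compiled form; this text tells all that it offers.
- The arm moves only by the tool jog_arm, never from a script. Its arguments are lists of equal length, an entry for each row: "hand": the finger opening in m, from 0 to 0.0854; "travel": the shift along the world's x, y, z in m, a list of three; "yaw": the turn about the world's z in rad. A call has exactly 5 rows; each row shifts and turns the commanded pose from where the row before left it; what a row does not reach is not made up. A row lasts 1/8 s, in which the tool goes at most 62.5 mm and 10.7 degrees, less where a joint would pass 70% of its speed; a pose out of reach is approached as far as the arm can. A call is refused whole if a number of a shift passes 0.0625 or a number of a turn 0.188, either way. A call with a gripper value outside its range is refused whole. The fingers move at their own pace and stop on an object; "grip_force" is the grip in N (left out, the last holds). Time passes only in rows, so rows that do not move let the fingers close, or fill a call up. It gives the time, the measured TCP pose, the force, the opening and the grip force at its end, in the units of the state.
- env.observe(): the state, without advancing time (a new reading comes with each control period).
- env.get_image(name): name is "scene" or "top" or "wrist"; returns the picture (400x640x3 uint8, red, green, blue); there is no depth.
- env.calibration(name): a dict with "fx", "fy", "cx", "cy" (pixels), "position" and "rotation" of the camera in the world; the wrist camera has in their place "hand_eye" (4x4, takes a point from camera to tool coordinates, whose origin is the TCP and whose axes are the flange's). Camera axes: x right, y down, z forward; pixel columns grow to the right and rows downward; lengths in m; the calibration is good to about 2 mm. A picture is of the moment at which its call begins: read the wrist's pose just before it. calibration takes no time and is no camera call.
- env.close_job(): hands the job in; it is judged then, once.
The state is a dict: "time_s": time; "q": joint angles; "qvel": joint speeds; "joint_efforts": joint torques, N m; "position": TCP position; "tool_rot": TCP orientation; "ft_force": force on the tool from outside, world axes, zero at the start; "wrist_torque": the same for the moment, N m; "grip_width": finger opening in m; "gripper_force": force on a finger pad.
Only numpy, scipy, OpenCV 4.12 (cv2) and the standard library are available. Lean on these libraries where they do the work, as an engineer would, in place of code of your own. Each camera call takes 0.05 s, during which the arm holds its last target. There are 200 camera calls.

## Task

Put the two white pearl balls, one after the other, through the neck into the blue canister, then lay the lid on it and press down around the lid's edge, point by point, until the seal is fully home and the lid lies flush on the flange all round. Do not push down on the black knob, which is the vent valve, and leave the copper ball and everything else where it stands.

Things in the scene. Friction and masses are not known exactly. Their poses are not given: they have to be found in the camera images.
- canister: Fixed upright blue round canister, 136 mm outside diameter, topped by an aluminium flange 150 mm in diameter whose top face is 120 mm above the table. In the flange's middle is the neck, a round opening 70 mm wide. Inside it is 126 mm wide and 114 mm deep, its cork floor sloping by 11 degrees so that balls roll aside. Origin at the centre of its underside, on the table; z up. Its yaw does not matter.
- neck (a point): Centre of the neck opening, level with the flange's top face (z = 120 mm). Around it, on the flange, an orange ring gasket (mean diameter 120 mm, 10 mm wide) stands up to 8 mm proud. It stays down where pressed: 10 to 18 N on the lid 60 mm from the axis sinks that side; the rigid lid's far side may rock up a few mm. Press four or more sides in turn, opposite after opposite.
- pearl1_center (a point): Centre of a white pearl ball, 56 mm in diameter, 120 g, resting loose in the ring cup of a 50 mm tall bronze stem fixed to the table (cup 38 mm wide, foot 60 mm); the ball's centre is 74 mm above the table.
- pearl2_center (a point): Centre of the other white pearl ball, 56 mm in diameter, on a bronze stem like the first.
- lid_grip (a point): Middle of the black knob of the loose lid, on its axis; z out of the lid. Lid: white disc, 140 mm wide, 12 mm thick, about 400 g, with a grey bevelled plug below (62 mm wide, 16 mm deep: 4 mm play in the neck). Knob: 36 mm wide, 14 to 38 mm above the disc's top. This point: 38 mm above the seat face (the disc's underside). At the start the lid lies on its plug, this point 54 mm above the table.
- vent (a joint): The lid's knob is also the sprung vent valve: how far it is pushed into the lid, 0 = up, 0.006 m = fully in. It holds firm when the lid is lifted by it, but starts to sink when pushed down with about 15 N (3 mm at 21 N).
- bottle: Bystander: amber bottle with a black cap, 56 mm in diameter, 130 mm tall. Origin at its underside.
- jar: Bystander: white jar with a red lid, 64 mm in diameter, 75 mm tall. Origin at its underside.
- brush: Bystander: brush lying on the table at the far side.
- wax_spatula: Bystander: spatula lying on the table at the far side.
- bowl: Bystander: blue bowl, 100 mm wide, 40 mm tall. Origin at its underside.
- lid_rim0 (a point): Point on the outer edge of the lid's seat face (lower edge of the disc), 70 mm from its axis along the lid's own +x. With the lid fully home it is 120 mm above the table; on the untouched gasket about 128 mm.
- lid_rim1 (a point): Point on the outer edge of the lid's seat face (lower edge of the disc), 70 mm from its axis along the lid's own +y. With the lid fully home it is 120 mm above the table; on the untouched gasket about 128 mm.
- lid_rim2 (a point): Point on the outer edge of the lid's seat face (lower edge of the disc), 70 mm from its axis along the lid's own -x. With the lid fully home it is 120 mm above the table; on the untouched gasket about 128 mm.
- lid_rim3 (a point): Point on the outer edge of the lid's seat face (lower edge of the disc), 70 mm from its axis along the lid's own -y. With the lid fully home it is 120 mm above the table; on the untouched gasket about 128 mm.
- copper_ball_center (a point): Centre of the copper-coloured bystander ball.
- lid: The lid as a whole, origin at the centre of its seat face, z up out of the lid (see lid_grip).
Mind the look-alikes: they are no part of the job. Leave any pink or purple look-alike of the part that bears pearl2_center alone.

How it is judged:
By the outcome, as a careful person would: the job done as asked, in the order asked, and still so for the second after the job is handed in, with the robot touching nothing.
It also fails if it takes over 72 s, if anything falls off the work surface, if the arm or the gripper's body presses on something with over 40 N, if the wrist force passes 120 N, or if a joint passes its speed limit or range.

## Working session

There is one attempt and no reset: what is moved stays moved. The work goes in short steps, Python scripts to look and compute and a tool call to move; the robot and the scene stay as the last step left them, time stands still between calls to the robot, and variables do not carry over. Pictures are saved under pics/ and viewed, at most 10 in all, crops included, and the job is handed in when it is done.

Besides the shell and the picture viewer there is one more tool, called after ">>>" by a JSON object that holds its "method" and its "body". jog_arm: Moves the arm, as the interface text tells. Its arguments: {"type":"object","properties":{"hand":{"type":"array"},"travel":{"type":"array"},"yaw":{"type":"array"},"grip_force":{"type":"number"}},"required":["hand","travel","yaw"]}

```bash
mkdir -p pics; python3 - <<'E'
from rig import env
import cv2
print(env.finger_overhang)
s=env.observe();print(s['time_s'],s['position'],s['tool_rot'],s['grip_width'])
for n in('top','scene'):
    cv2.imwrite(f'pics/{n}0.png',env.get_image(n)[:,:,::-1]);print(env.calibration(n))
print(env.calibration('wrist'))
E
```

```text
0.017
0.0 [0.19966408 0.51218519 0.24771011] [[-9.31665795e-01  3.63315450e-01 -8.54348897e-04]
 [ 3.63316278e-01  9.31665082e-01 -1.20694647e-03]
 [ 3.57464738e-04 -1.43486960e-03 -9.99998907e-01]] 0.08532963034117554
{'fx': 470.8080839009808, 'fy': 470.8080839009808, 'cx': 323.96027513384394, 'cy': 186.4242195307509, 'position': array([0.34309405, 0.03246526, 1.49719251]), 'rotation': array([[ 0.01498554, -0.99302899,  0.11691393],
       [-0.99982446, -0.01356661,  0.01292299],
       [-0.01124678, -0.11708707, -0.99305797]])}
{'fx': 445.9898313873239, 'fy': 445.9898313873239, 'cx': 313.3632097891748, 'cy': 198.47103223000195, 'position': array([1.13157776, 0.27794203, 0.8604889 ]), 'rotation': array([[-0.33090013,  0.71370701, -0.61735518],
       [ 0.94364496,  0.25460412, -0.21144959],
       [ 0.00626812, -0.6525328 , -0.75773456]])}
{'fx': 354.6025087309771, 'fy': 354.6025087309771, 'cx': 326.1069977441912, 'cy': 196.3957944907054, 'hand_eye': array([[ 1.87279113e-03, -9.65159740e-01, -2.61654677e-01,
         6.56088677e-02],
       [ 9.99997750e-01,  1.54692134e-03,  1.45138136e-03,
        -1.18549330e-03],
       [-9.96055650e-04, -2.61656806e-01,  9.65160465e-01,
        -1.23306875e-01],
       [ 0.00000000e+00,  0.00000000e+00,  0.00000000e+00,
         1.00000000e+00]])}
```

View pics/top0.png

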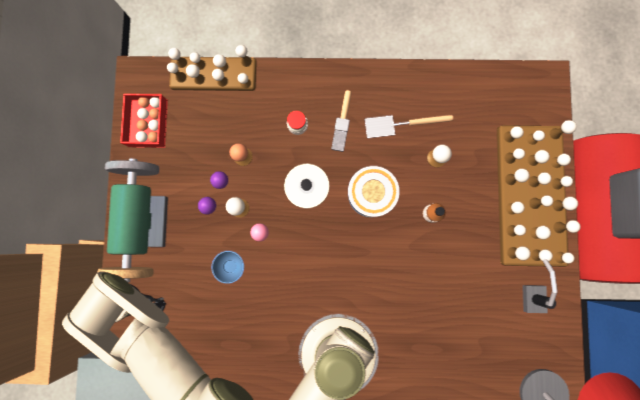

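View pics/scene0.png

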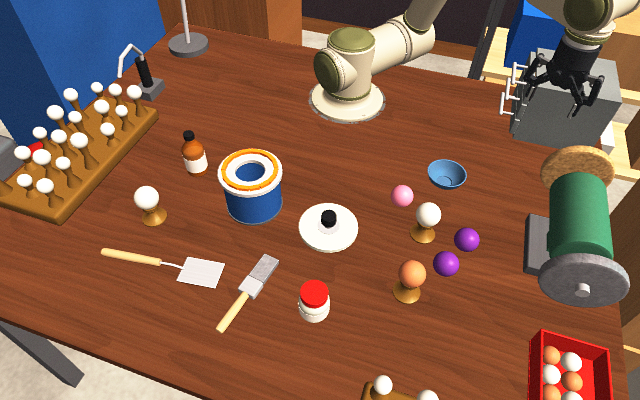

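The top view shows white balls on bronze stems at (442,154) and (235,206), the copper ball on a stem at (238,152), the lid at (307,185) and the canister at (373,190). Purple look-alikes sit at (219,180) and (207,205), and a pink one at (259,232). The side racks also hold white balls, but those aren't on single stems in the work area. I'll confirm with one enlarged crop.

```bash
cat > h.py <<'E'
import numpy as np, cv2
from rig import env
def ray(n,u,v,c=None):
    c=c or env.calibration(n)
    d=np.array([(u-c['cx'])/c['fx'],(v-c['cy'])/c['fy'],1])
    if n=='wrist':
        s=env.observe(); T=c['hand_eye']; R=np.array(s['tool_rot'])
        return R@T[:3,3]+s['position'], R@T[:3,:3]@d
    return c['position'],c['rotation']@d
def at(n,u,v,z):
    o,d=ray(n,u,v); return o+d*(z-o[2])/d[2]
def tri(obs):
    A=np.zeros((3,3));b=np.zeros(3)
    for o in obs:
        p,d=ray(*o);d=d/np.linalg.norm(d);M=np.eye(3)-np.outer(d,d);A+=M;b+=M@p
    return np.linalg.solve(A,b)
E
python3 - <<'E'
from h import *
im=cv2.imread('pics/top0.png');sc=cv2.imread('pics/scene0.png')
def cr(i,u,v,w=44,h=44): return cv2.resize(i[v-h//2:v+h//2,u-w//2:u+w//2],(264,264),interpolation=cv2.INTER_CUBIC)
t=np.vstack([np.hstack([cr(im,235,206),cr(im,442,154),cr(im,307,185,66,66)]),np.hstack([cr(sc,428,215),cr(sc,147,199),cr(im,373,190,66,66)])])
cv2.imwrite('pics/crop.png',t)
for a in[(235,206,.074),(442,154,.074),(238,152,.074),(306.5,185,.054),(373.5,191,.12),(434,212,.13),(297,122,.07),(228,267,.03),(219,180,.028),(207,205,.028),(259,232,.028)]: print(a,at('top',*a).round(3))
E
```

```text
(235, 206, 0.074) [0.447 0.32  0.074]
(442, 154, 0.074) [ 0.615 -0.309  0.074]
(238, 152, 0.074) [0.614 0.317 0.074]
(306.5, 185, 0.054) [0.517 0.105 0.054]
(373.5, 191, 0.12) [ 0.494 -0.095  0.12 ]
(434, 212, 0.13) [ 0.434 -0.27   0.13 ]
(297, 122, 0.07) [0.711 0.138 0.07 ]
(228, 267, 0.03) [0.262 0.344 0.03 ]
(219, 180, 0.028) [0.532 0.383 0.028]
(207, 205, 0.028) [0.452 0.418 0.028]
(259, 232, 0.028) [0.371 0.252 0.028]
```

View pics/crop.png

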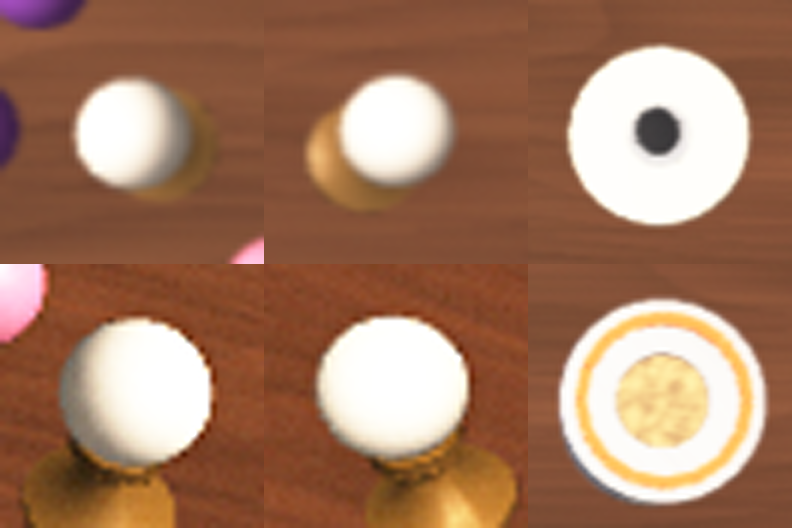

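The crop confirms both white balls on single bronze stems. From it I refine the pixels: balls at top (234.6,205.5) and (441.5,153.2), lid knob (306,184.3), neck (373,190.5).

```bash
python3 - <<'E'
from h import *
print(tri([('top',234.6,205.5),('scene',428.2,213.7)]).round(4),at('top',234.6,205.5,.074).round(4))
print(tri([('top',441.5,153.2),('scene',146,197)]).round(4),at('top',441.5,153.2,.074).round(4))
print(at('top',306,184.3,.054),at('top',373,190.5,.12))
E
```

```text
[0.4486 0.3196 0.077 ] [0.4486 0.3214 0.074 ]
[ 0.6181 -0.3077  0.0756] [ 0.6179 -0.3072  0.074 ]
[0.51885281 0.10683634 0.054     ] [ 0.49514076 -0.0939245   0.12      ]
```

>>> {"method": "jog_arm", "body": {"hand": [0.085, 0.085, 0.085, 0.085, 0.085], "travel": [[0.045, -0.038, -0.01], [0.045, -0.038, -0.01], [0.045, -0.038, -0.01], [0.045, -0.038, -0.01], [0.045, -0.038, -0.01]], "yaw": [0, 0, 0, 0, 0], "grip_force": 40}}

```text
time_s: 0.72
position: [0.426, 0.3209, 0.1978]
tool_rot: [[-0.932, 0.363, -0.0], [0.363, 0.932, -0.0], [0.0, -0.0, -1.0]]
ft_force: [0.1, 0.0, -0.0]
grip_width: 0.0847
gripper_force: 0.0
```

```bash
python3 - <<'E'
from h import *
s=env.observe();im=env.get_image('wrist');cv2.imwrite('pics/w1.png',im[:,:,::-1])
print(s['position'])
g=(im.min(2)>130).astype('uint8')
n,l,st,c=cv2.connectedComponentsWithStats(g)
for k in range(1,n):
    if st[k,4]>1000: print(st[k],c[k],at('wrist',st[k,0]+st[k,2]/2-.5,st[k,1]+st[k,3]/2-.5,.074))
E
```

```text
[0.4259713  0.32092723 0.19781931]
[ 590    0   50  136 3008] [613.07380319  64.20478723] [0.41885773 0.52241376 0.074     ]
[ 194  118   63   64 3115] [224.64751204 149.67608347] [0.37425041 0.26247475 0.074     ]
[ 303  185   70   74 4101] [337.53401609 221.98805169] [0.45198395 0.31617824 0.074     ]
[  86  279   76   44 1441] [120.18459403 298.29424011] [0.45180934 0.13729751 0.074     ]
```

View pics/w1.png

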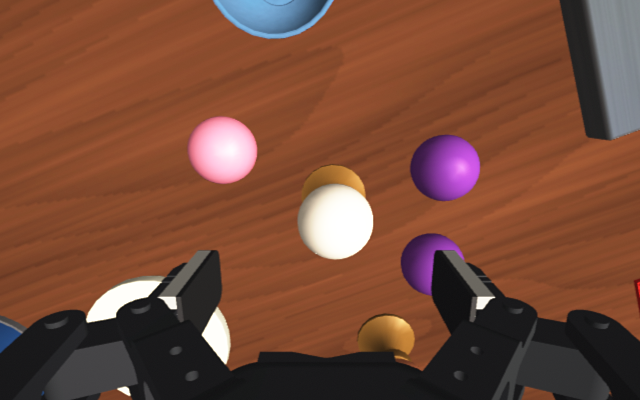

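The wrist view shows the white pearl at (335.5,221.5), clear of the purple balls at (445,168) and (432,264) and the pink one at (223,150). I'm going down for the grasp.

>>> {"method": "jog_arm", "body": {"hand": [0.085, 0.085, 0.085, 0.085, 0.085], "travel": [[0.024, -0.0025, -0.02], [0, 0, -0.04], [0, 0, -0.04], [0, 0, -0.028], [0, 0, 0]], "yaw": [0, 0, 0, 0, 0]}}

```text
time_s: 1.4
position: [0.4478, 0.3195, 0.0686]
tool_rot: [[-0.932, 0.363, -0.004], [0.363, 0.932, -0.002], [0.003, -0.003, -1.0]]
ft_force: [-0.1, 0.4, -0.4]
grip_width: 0.0851
gripper_force: 0.0
```

>>> {"method": "jog_arm", "body": {"hand": [0.05, 0.05, 0.05, 0.05, 0.05], "travel": [[0, 0, 0], [0, 0, 0], [0, 0, 0], [0, 0, 0], [0, 0, 0]], "yaw": [0, 0, 0, 0, 0], "grip_force": 40}}

```text
time_s: 2.02
position: [0.4493, 0.32, 0.072]
tool_rot: [[-0.932, 0.363, 0.002], [0.363, 0.932, 0.001], [-0.002, 0.002, -1.0]]
ft_force: [-0.9, -0.8, 5.1]
grip_width: 0.0542
gripper_force: 41.1
```

The opening of 54 mm and the 5 N upward force mean the pads are above the ball's equator. I'll regrip about 6 mm lower.

>>> {"method": "jog_arm", "body": {"hand": [0.07, 0.07, 0.07, 0.05, 0.05], "travel": [[0, 0, 0], [0, 0, -0.003], [0, 0, -0.003], [0, 0, 0], [0, 0, 0]], "yaw": [0, 0, 0, 0, 0]}}

```text
time_s: 2.65
position: [0.4488, 0.3199, 0.0645]
tool_rot: [[-0.932, 0.363, -0.0], [0.363, 0.932, -0.0], [0.0, -0.0, -1.0]]
ft_force: [-1.5, -0.9, 2.4]
grip_width: 0.0542
gripper_force: 41.4
```

>>> {"method": "jog_arm", "body": {"hand": [0.05, 0.05, 0.05, 0.05, 0.05], "travel": [[0, 0, 0], [0, 0, 0], [0, 0, 0.01], [0, 0, 0.02], [0, 0, 0.03]], "yaw": [0, 0, 0, 0, 0]}}

```text
time_s: 3.28
position: [0.4485, 0.3198, 0.1247]
tool_rot: [[-0.932, 0.363, -0.001], [0.363, 0.932, -0.001], [0.001, -0.001, -1.0]]
ft_force: [0.2, 0.1, -1.1]
grip_width: 0.0547
gripper_force: 42.4
```

>>> {"method": "jog_arm", "body": {"hand": [0.05, 0.05, 0.05, 0.05, 0.05], "travel": [[0.0, 0.0, 0.05], [0.005, -0.05, 0.04], [0.006, -0.055, 0], [0.007, -0.058, 0], [0.007, -0.058, 0]], "yaw": [0, 0, 0, 0, 0]}}

```text
time_s: 3.9
position: [0.4736, 0.0986, 0.2138]
tool_rot: [[-0.932, 0.363, 0.001], [0.363, 0.932, 0.0], [-0.001, 0.0, -1.0]]
ft_force: [1.4, 0.9, -0.3]
grip_width: 0.0544
gripper_force: 42.6
```

>>> {"method": "jog_arm", "body": {"hand": [0.05, 0.05, 0.05, 0.05, 0.05], "travel": [[0.007, -0.058, 0], [0.007, -0.058, 0], [0.007, -0.047, 0], [0, -0.03, 0], [0, 0, 0]], "yaw": [0, 0, 0, 0, 0]}}

```text
time_s: 4.53
position: [0.4947, -0.0944, 0.2134]
tool_rot: [[-0.931, 0.366, 0.0], [0.366, 0.931, -0.0], [-0.0, -0.0, -1.0]]
ft_force: [-0.0, 0.1, -0.4]
grip_width: 0.0549
gripper_force: 42.7
```

```bash
python3 - <<'E'
from h import *
s=env.observe();im=env.get_image('wrist');cv2.imwrite('pics/w2.png',im[:,:,::-1])
print(s['position'],s['ft_force'])
h=cv2.cvtColor(im,cv2.COLOR_RGB2HSV)
g=((h[...,0]>10)&(h[...,0]<24)&(h[...,1]>170)&(h[...,2]>170)).astype('uint8')
n,l,st,c=cv2.connectedComponentsWithStats(g)
for k in range(1,n):
    if st[k,4]>300: print(st[k],c[k])
np.save('pose2.npy',np.array([*s['position'],*np.ravel(s['tool_rot'])]))
E
```

```text
[ 0.49469496 -0.09439183  0.21338153] [-0.00920151  0.07019427 -0.43942341]
[ 219  102  210  150 6054] [321.72134126 160.59894285]
```

View pics/w2.png

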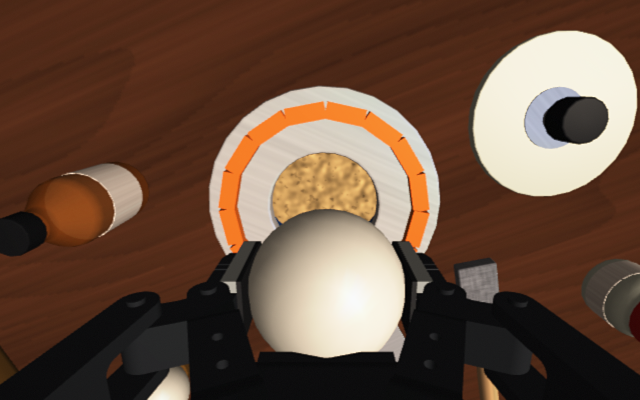

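The wrist view shows the ball held at about (327,285) with the neck behind it, its rim at (272,195), (325,152) and (379,195). The flange edge runs through (209,190), (324,86) and (439,190), and the lid knob top is near (583,120).

```bash
python3 - <<'E'
from h import *
from scipy.optimize import least_squares
def fit(P,r):
    q=np.array([at('wrist',*p,.12)[:2] for p in P])
    f=least_squares(lambda c:np.hypot(*(q-c[:2]).T)-c[2],[.49,-.09,r]);g=least_squares(lambda c:np.hypot(*(q-c).T)-r,[.49,-.09])
    print(f.x.round(4),g.x.round(4))
fit([(209,190),(225,140),(260,105),(324,86),(390,108),(425,145),(439,190)],.075)
fit([(272,197),(285,170),(325,152),(365,170),(379,197)],.035)
s=env.observe();c=env.calibration('wrist')
o,d=ray('wrist',327,285);print('ball',o+d*(.213-o[2])/d[2])
print('knob',at('wrist',583,120,.054))
E
```

```text
[ 0.4937 -0.0953  0.0732] [ 0.4959 -0.0961]
[ 0.4937 -0.0942  0.0343] [ 0.4945 -0.0945]
ball [ 0.49763327 -0.09494676  0.213     ]
knob [0.51988409 0.11160619 0.054     ]
```

>>> {"method": "jog_arm", "body": {"hand": [0.05, 0.05, 0.05, 0.05, 0.05], "travel": [[-0.001, 0, -0.03], [0, 0, -0.025], [0, 0, -0.0145], [0, 0, 0], [0, 0, 0]], "yaw": [0, 0, 0, 0, 0]}}

```text
time_s: 5.2
position: [0.494, -0.0923, 0.1446]
tool_rot: [[-0.932, 0.362, 0.001], [0.362, 0.932, -0.0], [-0.001, -0.0, -1.0]]
ft_force: [-0.3, 0.4, -1.5]
grip_width: 0.0543
gripper_force: 42.7
```

>>> {"method": "jog_arm", "body": {"hand": [0.066, 0.066, 0.066, 0.066, 0.066], "travel": [[0, 0, 0], [0, 0, 0], [0, 0, 0], [0, 0, 0.02], [0, 0, 0.05]], "yaw": [0, 0, 0, 0, 0]}}

```text
time_s: 5.82
position: [0.4929, -0.0925, 0.2131]
tool_rot: [[-0.932, 0.364, -0.004], [0.364, 0.932, 0.002], [0.005, 0.0, -1.0]]
ft_force: [1.1, 0.1, -0.1]
grip_width: 0.0656
gripper_force: 0.0
```

>>> {"method": "jog_arm", "body": {"hand": [0.085, 0.085, 0.085, 0.085, 0.085], "travel": [[0.022, -0.05, 0], [0.025, -0.05, -0.005], [0.025, -0.05, -0.005], [0.025, -0.05, -0.005], [0.01, -0.015, 0]], "yaw": [0, 0, 0, 0, 0]}}

```text
time_s: 6.45
position: [0.6009, -0.3106, 0.1973]
tool_rot: [[-0.931, 0.366, -0.001], [0.366, 0.931, 0.001], [0.001, 0.0, -1.0]]
ft_force: [-0.1, 0.5, 0.1]
grip_width: 0.0851
gripper_force: 0.0
```

```bash
python3 - <<'E'
from h import *
s=env.observe();im=env.get_image('wrist')
cv2.imwrite('pics/w3.png',np.vstack([im[:,:,::-1][:400]]))
print(s['position'],s['q'])
t=env.get_image('top');cv2.imwrite('pics/t3.png',t[:,:,::-1])
cr=lambda i,u,v,w:cv2.resize(i[v-w:v+w,u-w:u+w],(400,400),interpolation=cv2.INTER_CUBIC)
cv2.imwrite('pics/m3.png',np.hstack([cv2.resize(im,(400,250))[...,::-1], cv2.resize(cr(t,373,190,33),(250,250))[...,::-1]]))
g=(im.min(2)>110).astype('uint8')
n,l,st,c=cv2.connectedComponentsWithStats(g)
for k in range(1,n):
    if st[k,4]>1500: print(st[k],at('wrist',st[k,0]+st[k,2]/2-.5,st[k,1]+st[k,3]/2-.5,.074))
E
```

```text
[ 0.60092468 -0.31063654  0.1972698 ] [-3.73341262e+01  3.68245408e+01  5.63494773e+01 -1.26285559e-02
  8.68942797e+01 -1.05887156e+02]
[ 466  166  143  100 6495] [ 0.67142306 -0.17190648  0.074     ]
[ 302  176   74   76 4400] [ 0.61711993 -0.30687312  0.074     ]
```

View pics/m3.png

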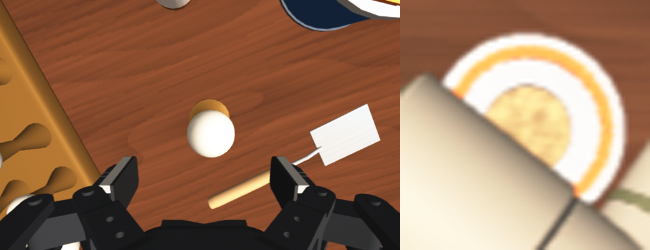

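The second pearl is at wrist (338,213), clear of the spatula handle. The arm hides half of the canister in the top view, and no ball is lying on the visible flange. I'm grasping the second pearl.

>>> {"method": "jog_arm", "body": {"hand": [0.085, 0.085, 0.085, 0.085, 0.085], "travel": [[0.0165, 0.0035, -0.02], [0, 0, -0.04], [0, 0, -0.04], [0, 0, -0.033], [0, 0, 0]], "yaw": [0, 0, 0, 0, 0]}}

```text
time_s: 7.18
position: [0.616, -0.3026, 0.0639]
tool_rot: [[-0.932, 0.363, -0.004], [0.363, 0.932, 0.003], [0.005, 0.001, -1.0]]
ft_force: [-0.3, 0.4, -0.2]
grip_width: 0.0848
gripper_force: 0.0
```

>>> {"method": "jog_arm", "body": {"hand": [0.05, 0.05, 0.05, 0.05, 0.05], "travel": [[0, 0, 0], [0, 0, 0], [0, 0, 0], [0, 0, 0], [0, 0, 0]], "yaw": [0, 0, 0, 0, 0]}}

```text
time_s: 7.8
position: [0.6178, -0.306, 0.0689]
tool_rot: [[-0.931, 0.364, 0.004], [0.364, 0.931, -0.005], [-0.005, -0.003, -1.0]]
ft_force: [-1.9, -4.4, 5.5]
grip_width: 0.0543
gripper_force: 41.2
```

>>> {"method": "jog_arm", "body": {"hand": [0.05, 0.05, 0.05, 0.05, 0.05], "travel": [[0, 0, 0.01], [0, 0, 0.03], [0, 0, 0.05], [0, 0, 0.05], [0, 0, 0]], "yaw": [0, 0, 0, 0, 0]}}

```text
time_s: 8.43
position: [0.6183, -0.3046, 0.2118]
tool_rot: [[-0.932, 0.363, 0.008], [0.363, 0.932, -0.006], [-0.01, -0.002, -1.0]]
ft_force: [-0.6, -1.1, -1.2]
grip_width: 0.0541
gripper_force: 42.6
```

>>> {"method": "jog_arm", "body": {"hand": [0.05, 0.05, 0.05, 0.05, 0.05], "travel": [[-0.025, 0.045, 0.005], [-0.03, 0.05, 0], [-0.03, 0.05, 0], [-0.026, 0.045, 0], [-0.012, 0.022, 0]], "yaw": [0, 0, 0, 0, 0]}}

```text
time_s: 9.05
position: [0.4923, -0.0897, 0.2106]
tool_rot: [[-0.932, 0.362, -0.001], [0.362, 0.932, 0.001], [0.002, 0.001, -1.0]]
ft_force: [-0.2, -1.0, -1.9]
grip_width: 0.0542
gripper_force: 42.6
```

>>> {"method": "jog_arm", "body": {"hand": [0.05, 0.05, 0.05, 0.05, 0.05], "travel": [[0, 0, 0], [0, 0, 0], [0, 0, 0], [0, 0, 0], [0, 0, 0]], "yaw": [0, 0, 0, 0, 0]}}

```text
time_s: 9.68
position: [0.4943, -0.0926, 0.2106]
tool_rot: [[-0.932, 0.364, -0.0], [0.364, 0.932, 0.0], [0.0, -0.0, -1.0]]
ft_force: [-0.7, 0.3, -1.9]
grip_width: 0.0539
gripper_force: 42.6
```

>>> {"method": "jog_arm", "body": {"hand": [0.05, 0.05, 0.05, 0.05, 0.05], "travel": [[0, -0.0018, -0.03], [0, 0, -0.022], [0, 0, -0.014], [0, 0, 0], [0, 0, 0]], "yaw": [0, 0, 0, 0, 0]}}

```text
time_s: 10.3
position: [0.4946, -0.0942, 0.1455]
tool_rot: [[-0.932, 0.363, 0.001], [0.363, 0.932, -0.001], [-0.001, -0.0, -1.0]]
ft_force: [-0.6, 0.1, -1.5]
grip_width: 0.0541
gripper_force: 42.6
```

>>> {"method": "jog_arm", "body": {"hand": [0.066, 0.066, 0.066, 0.066, 0.066], "travel": [[0, 0, 0], [0, 0, 0], [0, 0, 0], [0, 0, 0.02], [0, 0, 0.05]], "yaw": [0, 0, 0, 0, 0]}}

```text
time_s: 10.92
position: [0.4934, -0.0938, 0.2141]
tool_rot: [[-0.932, 0.363, -0.004], [0.363, 0.932, 0.002], [0.005, 0.0, -1.0]]
ft_force: [0.5, -0.1, 0.6]
grip_width: 0.066
gripper_force: 0.0
```

>>> {"method": "jog_arm", "body": {"hand": [0.066, 0.066, 0.066, 0.066, 0.066], "travel": [[0.003, 0.03, 0], [0.003, 0.04, 0], [0.003, 0.04, 0], [0.003, 0.04, 0], [0.002, 0.02, 0]], "yaw": [0, 0, 0, 0, 0]}}

```text
time_s: 11.55
position: [0.508, 0.0777, 0.2149]
tool_rot: [[-0.932, 0.362, 0.0], [0.362, 0.932, 0.0], [-0.0, 0.0, -1.0]]
ft_force: [-0.7, 0.3, 0.2]
grip_width: 0.066
gripper_force: 0.0
```

```bash
python3 - <<'E'
from h import *
s=env.observe();im=env.get_image('wrist')
print(s['position'],s['time_s'])
t=env.get_image('scene')
cv2.imwrite('pics/m4.png',np.vstack([im[...,::-1], np.hstack([cv2.resize(t[130:230,190:290],(200,200)),cv2.resize(t[170:270,280,None].repeat(1,1) if 0 else t[170:270,280:380],(200,200)),np.zeros((200,240,3),np.uint8)])[...,::-1]]))
E
```

```text
[0.50801739 0.07774688 0.21489722] 11.55
```

View pics/m4.png

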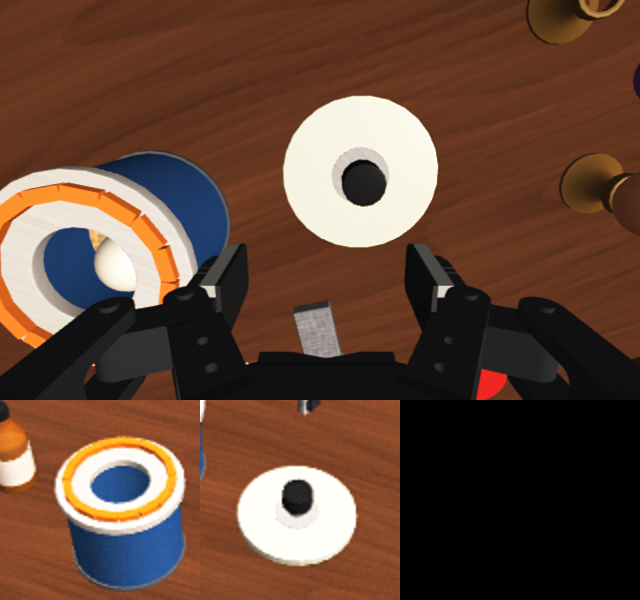

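The first look inside shows a white ball at (118,262) in the neck, and nothing is stranded on the flange. The knob top is at (364,183), the lid disc spans x 283–438 and y 96–247, and the closeup of the scene shows the flange clear.

```bash
python3 - <<'E'
from h import *
print(at('wrist',364,182,.066),at('wrist',360.5,171.5,.022),at('top',306,184.3,.066))
s=env.observe();print(s['position'])
E
```

```text
[0.51517589 0.10595802 0.066     ] [0.51594982 0.10719153 0.022     ] [0.51739139 0.10621795 0.066     ]
[0.50807366 0.07756886 0.21479189]
```

>>> {"method": "jog_arm", "body": {"hand": [0.07, 0.07, 0.07, 0.07, 0.07], "travel": [[0.008, 0.029, -0.02], [0, 0, -0.045], [0, 0, -0.045], [0, 0, -0.034], [0, 0, -0.02]], "yaw": [0, 0, 0, 0, 0]}}

```text
time_s: 12.28
position: [0.5157, 0.104, 0.0492]
tool_rot: [[-0.931, 0.364, -0.002], [0.364, 0.931, -0.0], [0.002, -0.001, -1.0]]
ft_force: [0.5, -0.1, 0.2]
grip_width: 0.0702
gripper_force: 0.0
```

>>> {"method": "jog_arm", "body": {"hand": [0.07, 0.07, 0.03, 0.03, 0.03], "travel": [[0, 0, 0], [0, 0, 0], [0, 0, 0], [0, 0, 0], [0, 0, 0]], "yaw": [0, 0, 0, 0, 0], "grip_force": 60}}

```text
time_s: 12.9
position: [0.5166, 0.105, 0.0517]
tool_rot: [[-0.932, 0.363, 0.002], [0.363, 0.932, -0.0], [-0.002, 0.001, -1.0]]
ft_force: [0.5, 0.3, 4.6]
grip_width: 0.0345
gripper_force: 59.1
```

>>> {"method": "jog_arm", "body": {"hand": [0.03, 0.03, 0.03, 0.03, 0.03], "travel": [[0, 0, 0], [0, 0, 0], [0, 0, 0], [0, 0, 0], [0, 0, 0]], "yaw": [0, 0, 0, 0, 0]}}

```text
time_s: 13.52
position: [0.5166, 0.105, 0.0517]
tool_rot: [[-0.932, 0.363, 0.002], [0.363, 0.932, -0.0], [-0.002, 0.001, -1.0]]
ft_force: [-0.7, 0.5, 5.8]
grip_width: 0.0348
gripper_force: 59.1
```

>>> {"method": "jog_arm", "body": {"hand": [0.03, 0.03, 0.03, 0.03, 0.03], "travel": [[0, 0, 0.01], [0, 0, 0.03], [0, 0, 0.045], [0, 0, 0.045], [0, 0, 0.025]], "yaw": [0, 0, 0, 0, 0]}}

```text
time_s: 14.15
position: [0.5161, 0.105, 0.2083]
tool_rot: [[-0.932, 0.363, 0.002], [0.363, 0.932, -0.0], [-0.002, 0.001, -1.0]]
ft_force: [0.1, 0.3, -3.8]
grip_width: 0.0344
gripper_force: 60.7
```

>>> {"method": "jog_arm", "body": {"hand": [0.03, 0.03, 0.03, 0.03, 0.03], "travel": [[-0.004, -0.03, 0.005], [-0.005, -0.05, 0], [-0.005, -0.05, 0], [-0.005, -0.045, 0], [-0.003, -0.025, 0]], "yaw": [0, 0, 0, 0, 0]}}

```text
time_s: 14.78
position: [0.4934, -0.0969, 0.2109]
tool_rot: [[-0.931, 0.365, -0.001], [0.365, 0.931, -0.0], [0.001, -0.0, -1.0]]
ft_force: [1.2, 0.0, -3.5]
grip_width: 0.0347
gripper_force: 61.0
```

>>> {"method": "jog_arm", "body": {"hand": [0.03, 0.03, 0.03, 0.03, 0.03], "travel": [[0, 0, 0], [0, 0, 0], [0, 0, 0], [0, 0, 0], [0, 0, 0]], "yaw": [0, 0, 0, 0, 0]}}

```text
time_s: 15.4
position: [0.4942, -0.0947, 0.2108]
tool_rot: [[-0.932, 0.363, -0.0], [0.363, 0.932, 0.0], [0.0, 0.0, -1.0]]
ft_force: [-0.5, -0.5, -3.4]
grip_width: 0.0343
gripper_force: 61.0
```

```bash
python3 - <<'E'
from h import *
s=env.observe();im=env.get_image('wrist');cv2.imwrite('pics/w5.png',im[...,::-1])
print(s['position'],s['ft_force'],s['grip_width'])
E
```

```text
[ 0.49419608 -0.0946613   0.2107504 ] [-0.45361402 -0.52367944 -3.43142567] 0.03432150373430284
```

View pics/w5.png

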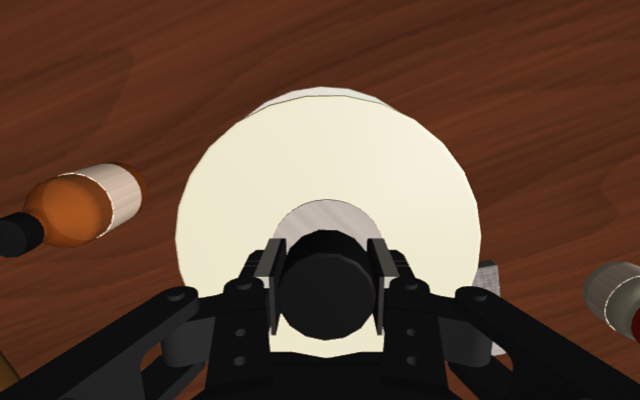

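The lid is held level. The disc edge runs through (176,238), (327,96) and (481,238), the knob top is at (328,289), and the bottle at (85,205) is clear.

```bash
python3 - <<'E'
from h import *
from scipy.optimize import least_squares
q=np.array([at('wrist',*p,.187)[:2] for p in [(176,238),(245,121),(327,96),(410,122),(481,238)]])
print(least_squares(lambda c:np.hypot(*(q-c[:2]).T)-c[2],[.49,-.09,.07]).x, least_squares(lambda c:np.hypot(*(q-c).T)-.07,[.49,-.09]).x)
print(at('wrist',328,289,.225), env.observe()['position'])
E
```

```text
[ 0.49564116 -0.09534314  0.06811259] [ 0.49773514 -0.09615222]
[ 0.49116433 -0.09393841  0.225     ] [ 0.49420357 -0.09478506  0.21075436]
```

>>> {"method": "jog_arm", "body": {"hand": [0.03, 0.03, 0.03, 0.03, 0.03], "travel": [[-0.0005, 0, -0.02], [0, 0, -0.015], [0, 0, 0], [0, 0, -0.003], [0, 0, -0.003]], "yaw": [0, 0, 0, 0, 0]}}

```text
time_s: 16.08
position: [0.4939, -0.0951, 0.1701]
tool_rot: [[-0.932, 0.363, 0.001], [0.363, 0.932, -0.0], [-0.001, -0.0, -1.0]]
ft_force: [0.1, 0.7, -3.3]
grip_width: 0.0345
gripper_force: 61.0
```

>>> {"method": "jog_arm", "body": {"hand": [0.03, 0.03, 0.03, 0.03, 0.03], "travel": [[0, 0, -0.001], [0, 0, -0.001], [0, 0, 0], [0, 0, 0], [0, 0, 0]], "yaw": [0, 0, 0, 0, 0]}}

```text
time_s: 16.7
position: [0.4937, -0.0951, 0.1678]
tool_rot: [[-0.932, 0.363, 0.0], [0.363, 0.932, -0.0], [-0.0, -0.0, -1.0]]
ft_force: [-1.2, -0.1, -3.2]
grip_width: 0.0346
gripper_force: 61.0
```

>>> {"method": "jog_arm", "body": {"hand": [0.03, 0.03, 0.03, 0.03, 0.03], "travel": [[0, 0, -0.0015], [0, 0, -0.0015], [0, 0, 0], [0, 0, 0], [0, 0, 0]], "yaw": [0, 0, 0, 0, 0]}}

```text
time_s: 17.32
position: [0.4937, -0.0951, 0.1648]
tool_rot: [[-0.932, 0.363, 0.0], [0.363, 0.932, -0.0], [-0.0, -0.0, -1.0]]
ft_force: [0.8, 0.5, -3.3]
grip_width: 0.0344
gripper_force: 61.0
```

>>> {"method": "jog_arm", "body": {"hand": [0.03, 0.03, 0.03, 0.03, 0.03], "travel": [[0, 0, -0.0005], [0, 0, -0.0005], [0, 0, 0], [0, 0, 0], [0, 0, 0]], "yaw": [0, 0, 0, 0, 0]}}

```text
time_s: 17.95
position: [0.4937, -0.0951, 0.1638]
tool_rot: [[-0.932, 0.363, 0.0], [0.363, 0.932, -0.0], [-0.0, -0.0, -1.0]]
ft_force: [-0.2, -0.4, -2.7]
grip_width: 0.0342
gripper_force: 61.1
```

>>> {"method": "jog_arm", "body": {"hand": [0.06, 0.06, 0.06, 0.06, 0.06], "travel": [[0, 0, 0], [0, 0, 0], [0, 0, 0.005], [0, 0, 0.025], [0, 0, 0.04]], "yaw": [0, 0, 0, 0, 0]}}

```text
time_s: 18.58
position: [0.4933, -0.0949, 0.2342]
tool_rot: [[-0.932, 0.363, -0.002], [0.363, 0.932, 0.001], [0.002, 0.0, -1.0]]
ft_force: [-0.0, 0.1, 0.3]
grip_width: 0.0604
gripper_force: 0.0
```

>>> {"method": "jog_arm", "body": {"hand": [0, 0, 0, 0, 0], "travel": [[0.03, 0, 0], [0.03, 0, 0], [0, 0, 0], [0, 0, -0.03], [0, 0, -0.03]], "yaw": [0, 0, 0, 0, 0]}}

```text
time_s: 19.2
position: [0.553, -0.095, 0.1735]
tool_rot: [[-0.932, 0.363, 0.0], [0.363, 0.932, -0.0], [-0.001, -0.0, -1.0]]
ft_force: [-0.4, 0.3, 0.4]
grip_width: -0.0001
gripper_force: 0.0
```

>>> {"method": "jog_arm", "body": {"hand": [0, 0, 0, 0, 0], "travel": [[0, 0, -0.01], [0, 0, -0.003], [0, 0, 0], [0, 0, 0], [0, 0, 0]], "yaw": [0, 0, 0, 0, 0]}}

```text
time_s: 19.82
position: [0.5538, -0.0951, 0.1613]
tool_rot: [[-0.932, 0.363, 0.001], [0.363, 0.932, -0.0], [-0.001, -0.0, -1.0]]
ft_force: [-0.2, 0.3, -0.2]
grip_width: -0.0003
gripper_force: 0.0
```

>>> {"method": "jog_arm", "body": {"hand": [0, 0, 0, 0, 0], "travel": [[0, 0, -0.003], [0, 0, -0.002], [0, 0, -0.002], [0, 0, 0], [0, 0, 0]], "yaw": [0, 0, 0, 0, 0]}}

```text
time_s: 20.45
position: [0.554, -0.095, 0.1549]
tool_rot: [[-0.932, 0.363, 0.002], [0.363, 0.932, -0.0], [-0.002, 0.0, -1.0]]
ft_force: [-1.0, 1.1, 8.8]
grip_width: 0.0001
gripper_force: 4.6
```

>>> {"method": "jog_arm", "body": {"hand": [0, 0, 0, 0, 0], "travel": [[0, 0, -0.002], [0, 0, -0.002], [0, 0, 0], [0, 0, 0], [0, 0, 0]], "yaw": [0, 0, 0, 0, 0]}}

```text
time_s: 21.08
position: [0.5545, -0.0951, 0.1517]
tool_rot: [[-0.932, 0.363, 0.004], [0.363, 0.932, -0.001], [-0.004, 0.0, -1.0]]
ft_force: [-1.9, 1.4, 14.2]
grip_width: -0.0001
gripper_force: 7.0
```

>>> {"method": "jog_arm", "body": {"hand": [0, 0, 0, 0, 0], "travel": [[0, 0, -0.002], [0, 0, -0.002], [0, 0, 0], [0, 0, 0], [0, 0, 0]], "yaw": [0, 0, 0, 0, 0]}}

```text
time_s: 21.7
position: [0.5547, -0.0951, 0.1498]
tool_rot: [[-0.932, 0.363, 0.006], [0.363, 0.932, -0.002], [-0.006, 0.0, -1.0]]
ft_force: [-5.2, 3.5, 30.3]
grip_width: -0.0001
gripper_force: 14.8
```

>>> {"method": "jog_arm", "body": {"hand": [0, 0, 0, 0, 0], "travel": [[0, 0, 0.0625], [-0.06, 0, 0], [-0.06, 0, 0], [0, 0, -0.02], [0, 0, -0.022]], "yaw": [0, 0, 0, 0, 0]}}

```text
time_s: 22.32
position: [0.4333, -0.0951, 0.1662]
tool_rot: [[-0.931, 0.364, 0.001], [0.364, 0.931, -0.001], [-0.002, -0.0, -1.0]]
ft_force: [-0.3, -0.4, -0.3]
grip_width: -0.0001
gripper_force: 0.0
```

>>> {"method": "jog_arm", "body": {"hand": [0, 0, 0, 0, 0], "travel": [[0, 0, -0.005], [0, 0, -0.004], [0, 0, -0.003], [0, 0, -0.002], [0, 0, 0]], "yaw": [0, 0, 0, 0, 0]}}

```text
time_s: 22.95
position: [0.4338, -0.0951, 0.1529]
tool_rot: [[-0.932, 0.363, 0.001], [0.363, 0.932, -0.001], [-0.001, -0.0, -1.0]]
ft_force: [-3.2, 1.3, 5.0]
grip_width: 0.0002
gripper_force: 2.4
```

>>> {"method": "jog_arm", "body": {"hand": [0, 0, 0, 0, 0], "travel": [[0, 0, -0.002], [0, 0, -0.002], [0, 0, 0], [0, 0, 0], [0, 0, 0]], "yaw": [0, 0, 0, 0, 0]}}

```text
time_s: 23.58
position: [0.4337, -0.0951, 0.1496]
tool_rot: [[-0.932, 0.363, 0.001], [0.363, 0.932, -0.001], [-0.001, -0.001, -1.0]]
ft_force: [-5.4, 1.0, 12.3]
grip_width: 0.0002
gripper_force: 6.6
```

>>> {"method": "jog_arm", "body": {"hand": [0, 0, 0, 0, 0], "travel": [[0, 0, -0.0015], [0, 0, -0.0015], [0, 0, 0], [0, 0, 0], [0, 0, 0]], "yaw": [0, 0, 0, 0, 0]}}

```text
time_s: 24.2
position: [0.4337, -0.0951, 0.1488]
tool_rot: [[-0.932, 0.363, 0.003], [0.363, 0.932, -0.002], [-0.003, -0.001, -1.0]]
ft_force: [-14.4, 4.1, 42.8]
grip_width: -0.0
gripper_force: 20.8
```

>>> {"method": "jog_arm", "body": {"hand": [0, 0, 0, 0, 0], "travel": [[0, 0, 0.0625], [0.03, 0.03, 0], [0.03, 0.03, 0], [0, 0, -0.02], [0, 0, -0.022]], "yaw": [0, 0, 0, 0, 0]}}

```text
time_s: 24.82
position: [0.4944, -0.0346, 0.1657]
tool_rot: [[-0.932, 0.362, 0.002], [0.362, 0.932, -0.001], [-0.002, 0.0, -1.0]]
ft_force: [-0.2, -0.0, 0.5]
grip_width: -0.0001
gripper_force: 0.0
```

>>> {"method": "jog_arm", "body": {"hand": [0, 0, 0, 0, 0], "travel": [[0, 0, -0.004], [0, 0, -0.003], [0, 0, -0.003], [0, 0, -0.002], [0, 0, 0]], "yaw": [0, 0, 0, 0, 0]}}

```text
time_s: 25.45
position: [0.4937, -0.0351, 0.1539]
tool_rot: [[-0.932, 0.363, 0.0], [0.363, 0.932, -0.0], [-0.0, 0.0, -1.0]]
ft_force: [0.0, -0.5, 0.2]
grip_width: 0.0002
gripper_force: 0.0
```

>>> {"method": "jog_arm", "body": {"hand": [0, 0, 0, 0, 0], "travel": [[0, 0, -0.0015], [0, 0, -0.0015], [0, 0, 0], [0, 0, -0.001], [0, 0, 0]], "yaw": [0, 0, 0, 0, 0]}}

```text
time_s: 26.08
position: [0.4937, -0.035, 0.1498]
tool_rot: [[-0.932, 0.363, 0.0], [0.363, 0.932, -0.0], [-0.0, 0.0, -1.0]]
ft_force: [0.3, 0.6, -0.1]
grip_width: 0.0003
gripper_force: 0.1
```

>>> {"method": "jog_arm", "body": {"hand": [0, 0, 0, 0, 0], "travel": [[0, 0, -0.001], [0, 0, -0.001], [0, 0, 0], [0, 0, 0], [0, 0, 0]], "yaw": [0, 0, 0, 0, 0]}}

```text
time_s: 26.7
position: [0.4939, -0.035, 0.1491]
tool_rot: [[-0.932, 0.363, 0.002], [0.363, 0.932, -0.0], [-0.002, 0.0, -1.0]]
ft_force: [-3.4, 1.5, 13.7]
grip_width: 0.0002
gripper_force: 6.8
```

>>> {"method": "jog_arm", "body": {"hand": [0, 0, 0, 0, 0], "travel": [[0, 0, -0.0005], [0, 0, 0], [0, 0, 0], [0, 0, 0], [0, 0, 0]], "yaw": [0, 0, 0, 0, 0]}}

```text
time_s: 27.32
position: [0.4938, -0.0349, 0.149]
tool_rot: [[-0.932, 0.363, 0.002], [0.363, 0.932, -0.001], [-0.002, 0.0, -1.0]]
ft_force: [-6.3, 1.8, 18.8]
grip_width: -0.0
gripper_force: 9.1
```

>>> {"method": "jog_arm", "body": {"hand": [0, 0, 0, 0, 0], "travel": [[0, 0, 0.06], [0, -0.06, 0], [0, -0.06, 0], [0, 0, -0.02], [0, 0, -0.022]], "yaw": [0, 0, 0, 0, 0]}}

```text
time_s: 27.95
position: [0.4936, -0.1559, 0.1647]
tool_rot: [[-0.931, 0.365, 0.0], [0.365, 0.931, -0.0], [-0.0, -0.0, -1.0]]
ft_force: [-0.1, 0.1, 0.1]
grip_width: -0.0
gripper_force: 0.0
```

>>> {"method": "jog_arm", "body": {"hand": [0, 0, 0, 0, 0], "travel": [[0, 0, -0.005], [0, 0, -0.004], [0, 0, -0.003], [0, 0, -0.001], [0, 0, 0]], "yaw": [0, 0, 0, 0, 0]}}

```text
time_s: 28.58
position: [0.4938, -0.155, 0.1525]
tool_rot: [[-0.932, 0.363, 0.0], [0.363, 0.932, -0.0], [-0.0, -0.0, -1.0]]
ft_force: [0.1, 0.2, -0.0]
grip_width: 0.0001
gripper_force: 0.0
```

>>> {"method": "jog_arm", "body": {"hand": [0, 0, 0, 0, 0], "travel": [[0, 0, -0.0015], [0, 0, -0.0015], [0, 0, 0], [0, 0, 0], [0, 0, 0]], "yaw": [0, 0, 0, 0, 0]}}

```text
time_s: 29.2
position: [0.4938, -0.1551, 0.1493]
tool_rot: [[-0.932, 0.363, 0.0], [0.363, 0.932, -0.0], [-0.0, -0.0, -1.0]]
ft_force: [0.3, -0.6, 2.0]
grip_width: -0.0001
gripper_force: 1.0
```

>>> {"method": "jog_arm", "body": {"hand": [0, 0, 0, 0, 0], "travel": [[0, 0, -0.001], [0, 0, -0.0005], [0, 0, 0], [0, 0, 0], [0, 0, 0]], "yaw": [0, 0, 0, 0, 0]}}

```text
time_s: 29.82
position: [0.4938, -0.1552, 0.149]
tool_rot: [[-0.932, 0.363, 0.001], [0.363, 0.932, -0.001], [-0.002, -0.0, -1.0]]
ft_force: [-3.3, 1.4, 12.8]
grip_width: 0.0001
gripper_force: 6.6
```

>>> {"method": "jog_arm", "body": {"hand": [0, 0, 0, 0, 0], "travel": [[0, 0, 0.06], [0.03, 0.03, 0], [0.03, 0.03, 0], [0, 0, -0.02], [0, 0, -0.022]], "yaw": [0, 0, 0, 0, 0]}}

```text
time_s: 30.45
position: [0.5538, -0.0945, 0.1649]
tool_rot: [[-0.932, 0.362, -0.0], [0.362, 0.932, 0.0], [0.0, 0.0, -1.0]]
ft_force: [0.2, 0.3, 0.3]
grip_width: 0.0003
gripper_force: 0.0
```

>>> {"method": "jog_arm", "body": {"hand": [0, 0, 0, 0, 0], "travel": [[0, 0, -0.005], [0, 0, -0.004], [0, 0, -0.003], [0, 0, -0.001], [0, 0, 0]], "yaw": [0, 0, 0, 0, 0]}}

```text
time_s: 31.08
position: [0.5537, -0.0951, 0.153]
tool_rot: [[-0.932, 0.363, 0.0], [0.363, 0.932, -0.0], [-0.0, -0.0, -1.0]]
ft_force: [-0.6, -0.2, -0.1]
grip_width: 0.0002
gripper_force: 0.0
```

>>> {"method": "jog_arm", "body": {"hand": [0, 0, 0, 0, 0], "travel": [[0, 0, -0.0015], [0, 0, -0.0015], [0, 0, 0], [0, 0, 0], [0, 0, 0]], "yaw": [0, 0, 0, 0, 0]}}

```text
time_s: 31.7
position: [0.5537, -0.0951, 0.1498]
tool_rot: [[-0.932, 0.363, 0.0], [0.363, 0.932, -0.0], [-0.0, 0.0, -1.0]]
ft_force: [-0.3, 0.6, 0.6]
grip_width: 0.0001
gripper_force: 0.0
```

>>> {"method": "jog_arm", "body": {"hand": [0, 0, 0, 0, 0], "travel": [[0, 0, -0.001], [0, 0, -0.001], [0, 0, -0.0005], [0, 0, 0], [0, 0, 0]], "yaw": [0, 0, 0, 0, 0]}}

```text
time_s: 32.33
position: [0.5538, -0.0951, 0.149]
tool_rot: [[-0.932, 0.363, 0.002], [0.363, 0.932, -0.001], [-0.002, -0.0, -1.0]]
ft_force: [-5.4, 1.5, 13.1]
grip_width: 0.0002
gripper_force: 7.1
```

>>> {"method": "jog_arm", "body": {"hand": [0, 0, 0, 0, 0], "travel": [[0, 0, 0.06], [-0.06, 0, 0], [-0.06, 0, 0], [0, 0, -0.02], [0, 0, -0.023]], "yaw": [0, 0, 0, 0, 0]}}

```text
time_s: 32.95
position: [0.4334, -0.0952, 0.1644]
tool_rot: [[-0.931, 0.364, 0.002], [0.364, 0.931, -0.001], [-0.002, -0.0, -1.0]]
ft_force: [0.4, 0.1, -0.2]
grip_width: 0.0001
gripper_force: 0.0
```

>>> {"method": "jog_arm", "body": {"hand": [0, 0, 0, 0, 0], "travel": [[0, 0, -0.005], [0, 0, -0.004], [0, 0, -0.003], [0, 0, -0.001], [0, 0, 0]], "yaw": [0, 0, 0, 0, 0]}}

```text
time_s: 33.58
position: [0.4338, -0.0951, 0.1514]
tool_rot: [[-0.932, 0.363, 0.0], [0.363, 0.932, -0.0], [-0.0, -0.0, -1.0]]
ft_force: [-0.6, 1.4, 0.5]
grip_width: -0.0001
gripper_force: 0.0
```

>>> {"method": "jog_arm", "body": {"hand": [0, 0, 0, 0, 0], "travel": [[0, 0, -0.0015], [0, 0, -0.001], [0, 0, -0.0005], [0, 0, 0], [0, 0, 0]], "yaw": [0, 0, 0, 0, 0]}}

```text
time_s: 34.2
position: [0.4337, -0.0951, 0.149]
tool_rot: [[-0.932, 0.363, 0.001], [0.363, 0.932, -0.001], [-0.001, -0.0, -1.0]]
ft_force: [-3.4, 0.7, 10.2]
grip_width: 0.0001
gripper_force: 4.9
```

>>> {"method": "jog_arm", "body": {"hand": [0, 0, 0, 0, 0], "travel": [[0, 0, 0.06], [0.051, 0.021, 0], [0.051, 0.021, 0], [0, 0, -0.02], [0, 0, -0.023]], "yaw": [0, 0, 0, 0, 0]}}

```text
time_s: 34.83
position: [0.5361, -0.0527, 0.1645]
tool_rot: [[-0.932, 0.362, 0.0], [0.362, 0.932, -0.0], [-0.0, -0.0, -1.0]]
ft_force: [0.7, 0.4, 0.4]
grip_width: -0.0004
gripper_force: 0.0
```

>>> {"method": "jog_arm", "body": {"hand": [0, 0, 0, 0, 0], "travel": [[0, 0, -0.008], [0, 0, -0.005], [0, 0, -0.003], [0, 0, -0.001], [0, 0, 0]], "yaw": [0, 0, 0, 0, 0]}}

```text
time_s: 35.45
position: [0.5358, -0.0532, 0.1491]
tool_rot: [[-0.932, 0.363, 0.001], [0.363, 0.932, -0.0], [-0.001, -0.0, -1.0]]
ft_force: [-1.4, -0.1, 4.5]
grip_width: -0.0001
gripper_force: 2.5
```

>>> {"method": "jog_arm", "body": {"hand": [0, 0, 0, 0, 0], "travel": [[0, 0, -0.001], [0, 0, -0.0003], [0, 0, 0], [0, 0, 0], [0, 0, 0.06]], "yaw": [0, 0, 0, 0, 0]}}

```text
time_s: 36.08
position: [0.5343, -0.0527, 0.2051]
tool_rot: [[-0.932, 0.363, -0.007], [0.363, 0.932, 0.002], [0.007, -0.0, -1.0]]
ft_force: [0.8, -0.7, 0.9]
grip_width: 0.0001
gripper_force: 0.0
```

>>> {"method": "jog_arm", "body": {"hand": [0, 0, 0, 0, 0], "travel": [[-0.042, -0.042, 0], [-0.042, -0.042, 0], [0, 0, -0.02], [0, 0, -0.023], [0, 0, -0.005]], "yaw": [0, 0, 0, 0, 0]}}

```text
time_s: 36.7
position: [0.4512, -0.137, 0.1582]
tool_rot: [[-0.932, 0.364, -0.002], [0.364, 0.932, 0.001], [0.002, 0.0, -1.0]]
ft_force: [0.1, -1.0, 0.3]
grip_width: -0.0004
gripper_force: 0.0
```

>>> {"method": "jog_arm", "body": {"hand": [0, 0, 0, 0, 0], "travel": [[0, 0, -0.006], [0, 0, -0.004], [0, 0, -0.001], [0, 0, -0.001], [0, 0, 0]], "yaw": [0, 0, 0, 0, 0]}}

```text
time_s: 37.33
position: [0.452, -0.1371, 0.149]
tool_rot: [[-0.932, 0.363, 0.002], [0.363, 0.932, -0.002], [-0.003, -0.001, -1.0]]
ft_force: [-5.5, 3.4, 18.5]
grip_width: 0.0001
gripper_force: 9.3
```

>>> {"method": "jog_arm", "body": {"hand": [0, 0, 0, 0, 0], "travel": [[0, 0, 0.06], [0.042, 0, 0], [0.042, 0, 0], [0, 0, -0.02], [0, 0, -0.022]], "yaw": [0, 0, 0, 0, 0]}}

```text
time_s: 37.95
position: [0.5362, -0.1369, 0.1646]
tool_rot: [[-0.932, 0.363, 0.001], [0.363, 0.932, -0.001], [-0.001, -0.0, -1.0]]
ft_force: [0.3, -0.6, 0.6]
grip_width: 0.0002
gripper_force: 0.0
```

>>> {"method": "jog_arm", "body": {"hand": [0, 0, 0, 0, 0], "travel": [[0, 0, -0.008], [0, 0, -0.006], [0, 0, -0.002], [0, 0, -0.0015], [0, 0, 0]], "yaw": [0, 0, 0, 0, 0]}}

```text
time_s: 38.58
position: [0.5359, -0.1372, 0.1491]
tool_rot: [[-0.932, 0.363, 0.002], [0.363, 0.932, -0.001], [-0.002, -0.0, -1.0]]
ft_force: [-3.5, 1.4, 8.5]
grip_width: -0.0002
gripper_force: 4.0
```

>>> {"method": "jog_arm", "body": {"hand": [0, 0, 0, 0, 0], "travel": [[0, 0, 0.06], [-0.042, 0.042, 0], [-0.042, 0.042, 0], [0, 0, -0.02], [0, 0, -0.022]], "yaw": [0, 0, 0, 0, 0]}}

```text
time_s: 39.2
position: [0.4517, -0.0528, 0.1661]
tool_rot: [[-0.932, 0.363, 0.003], [0.363, 0.932, -0.001], [-0.003, -0.0, -1.0]]
ft_force: [1.0, -0.2, -1.2]
grip_width: 0.0001
gripper_force: 0.0
```

>>> {"method": "jog_arm", "body": {"hand": [0, 0, 0, 0, 0], "travel": [[0, 0, -0.008], [0, 0, -0.006], [0, 0, -0.003], [0, 0, -0.001], [0, 0, 0]], "yaw": [0, 0, 0, 0, 0]}}

```text
time_s: 39.83
position: [0.4519, -0.0532, 0.149]
tool_rot: [[-0.932, 0.363, 0.002], [0.363, 0.932, -0.001], [-0.002, -0.0, -1.0]]
ft_force: [-4.4, 1.1, 13.5]
grip_width: 0.0004
gripper_force: 6.8
```

>>> {"method": "jog_arm", "body": {"hand": [0, 0, 0, 0, 0], "travel": [[0, 0, 0.06], [0, 0.01, 0.05], [-0.01, 0.05, 0.02], [-0.01, 0.05, 0], [-0.01, 0.05, 0]], "yaw": [0, 0, 0, 0, 0]}}

```text
time_s: 40.45
position: [0.4213, 0.1083, 0.2783]
tool_rot: [[-0.931, 0.364, 0.002], [0.364, 0.931, 0.0], [-0.002, 0.001, -1.0]]
ft_force: [0.2, -0.0, -0.7]
grip_width: -0.0002
gripper_force: 0.0
```

>>> {"method": "jog_arm", "body": {"hand": [0, 0, 0, 0, 0], "travel": [[-0.02, 0.05, 0], [-0.02, 0.04, 0], [0, 0, 0], [0, 0, 0], [0, 0, 0]], "yaw": [0, 0, 0, 0, 0]}}

```text
time_s: 41.08
position: [0.3822, 0.1962, 0.2775]
tool_rot: [[-0.931, 0.365, 0.0], [0.365, 0.931, -0.0], [-0.0, -0.0, -1.0]]
ft_force: [-0.1, -0.3, 0.6]
grip_width: 0.0002
gripper_force: 0.0
```

```bash
python3 - <<'E'
from h import *
t=env.get_image('scene');p=env.get_image('top')
cv2.imwrite('pics/end.png',np.vstack([np.hstack([cv2.resize(t[135:235,190:310],(480,400),interpolation=cv2.INTER_CUBIC),cv2.resize(p[50:290,180:460],(320,274))[:274].copy() if 0 else cv2.copyMakeBorder(cv2.resize(p[50:290,180:460],(320,274)),0,126,0,0,0)])])[...,::-1])
E
```

```text
(no output)
```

View pics/end.png

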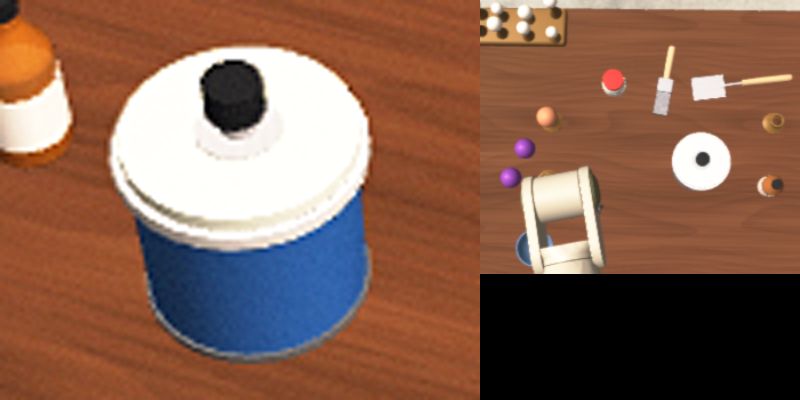

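The lid lies flat on the flange with no orange showing. The stems are empty, the copper ball, purple balls, jar and bottle are where they stood, and the knob is up. I'm handing in.

```bash
python3 -c "
from rig import env
print(env.close_job())"
```

```text
the job is handed in; nothing more can be done
None
```

I handed the job in at about 41 s: both pearls were dropped through the neck (I saw only one inside), and the lid was pressed at eight points to one height, with no gasket showing; one fingertip press read 42.8 N.

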